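# Reset and restart a training cell at its button boxes

### The job

The training cell has stopped on a fault: with the fingertips, gently press the blue reset button at least half-way down, without slamming it against its stop, and let it come up again, then do the same with the green start button. Leave every button box standing where it is, neither lifted, tipped nor shoved, do not press the red or yellow button, leave the workpieces, bottle and wrench alone, and finish with the hand clear.

Things in the scene. Friction and masses are not known exactly. Their poses are not given: they have to be found in the camera images.
- box_blue: loose grey push-button box, 72 x 72 mm, body 48 mm high, about 0.4 to 0.8 kg, not fastened down, standing on the table with its blue button in the middle of its top. Origin: centre of its underside; z up, x and y along its sides. It may stand anywhere in the row and at any small yaw. A sideways push slides it.
- blue_top (a point): centre of the top face of the blue button cap (the fault-reset button): cap 32 mm across, 74 mm above the table when up; it stands 14 mm out of a black collar 48 mm across.
- blue (a joint): travel of the blue button, m: 0 = fully up, 0.010 = fully down, where it meets a hard stop, pressed vertically downward. Spring: starts to move at 2.4 N, half-way at about 5.2 N, fully down at 8 N, and comes back up by itself when let go.
- box_green: loose grey push-button box, 72 x 72 mm, body 48 mm high, about 0.4 to 0.8 kg, not fastened down, standing on the table with its green button in the middle of its top. Origin: centre of its underside; z up, x and y along its sides. It may stand anywhere in the row and at any small yaw. A sideways push slides it.
- green_top (a point): centre of the top face of the green button cap (the start button): cap 32 mm across, 74 mm above the table when up; it stands 14 mm out of a black collar 48 mm across.
- green (a joint): travel of the green button, m: 0 = fully up, 0.010 = fully down, where it meets a hard stop, pressed vertically downward. Spring: starts to move at 2.4 N, half-way at about 5.2 N, fully down at 8 N, and comes back up by itself when let go.
- box_red: loose grey push-button box, 72 x 72 mm, body 48 mm high, about 0.4 to 0.8 kg, not fastened down, standing on the table with its red button in the middle of its top. Origin: centre of its underside; z up, x and y along its sides. It may stand anywhere in the row and at any small yaw. A sideways push slides it.
- red_top (a point): centre of the top face of the red button cap (the stop button, to be left alone): cap 32 mm across, 74 mm above the table when up; it stands 14 mm out of a black collar 48 mm across.
- red (a joint): travel of the red button, m: 0 = fully up, 0.010 = fully down, where it meets a hard stop, pressed vertically downward. Spring: starts to move at 2.4 N, half-way at about 5.2 N, fully down at 8 N, and comes back up by itself when let go.
- box_yellow: loose grey push-button box, 72 x 72 mm, body 48 mm high, about 0.4 to 0.8 kg, not fastened down, standing on the table with its yellow button in the middle of its top. Origin: centre of its underside; z up, x and y along its sides. It may stand anywhere in the row and at any small yaw. A sideways push slides it.
- yellow_top (a point): centre of the top face of the yellow button cap (the lamp-test button, to be left alone): cap 32 mm across, 74 mm above the table when up; it stands 14 mm out of a black collar 48 mm across.
- yellow (a joint): travel of the yellow button, m: 0 = fully up, 0.010 = fully down, where it meets a hard stop, pressed vertically downward. Spring: starts to move at 2.4 N, half-way at about 5.2 N, fully down at 8 N, and comes back up by itself when let go.
- work_alu: loose turned workpiece of bright steel-coloured metal, standing upright, 40 mm diameter and 28 mm high with a 26 mm boss on top (40 mm high over all), 90 g. Origin: centre of its underside. A bystander.
- work_brass: loose turned workpiece of brass, standing upright, 40 mm diameter and 28 mm high with a 26 mm boss on top (40 mm high over all), 90 g. Origin: centre of its underside. A bystander.
- work_black: loose turned workpiece of black plastic, standing upright, 40 mm diameter and 28 mm high with a 26 mm boss on top (40 mm high over all), 90 g. Origin: centre of its underside. A bystander.
- bottle: loose white bottle, 60 mm diameter, 130 mm high, standing upright. Origin: centre of its underside. A bystander.
- wrench: loose steel wrench, 160 mm long, lying flat on the table along its own x axis. Origin: under its middle. A bystander. (Fixed equipment not listed stands around the edge of the table: a conveyor beyond the workpieces, over 0.78 m ahead of the robot, with a sensor post 150 mm high; a frame and a tub, up to 100 mm high, over 0.54 m to the left and right; a small valve block, 125 mm high, 0.5 m to the right of the robot base.)
Not all that is in view belongs to the job. What is shaped like the box_green but orange or pink is not meant.

How it is judged (in metres and radians):
On the way, in this order (a step that is already met when the one before it is completed fails the run):
1. the blue button is pressed down by the fingers (at least 4 of its 10 mm) (value of joint blue above 0.004 m and contact force between the fingers and box_blue above 0.5 N), for 0.05 s.
2. the blue button is let go and is up again (value of joint blue below 0.001 m and contact force between the fingers and box_blue below 0.2 N), for 0.1 s.
3. the green button is pressed down by the fingers (at least 4 of its 10 mm) (value of joint green above 0.004 m and contact force between the fingers and box_green above 0.5 N and value of joint blue below 0.001 m), for 0.05 s.
At the end, for the whole second after the job is handed in: All four buttons are up (under 1 mm of travel), all four boxes and the five loose bystanders are upright (within 0.1 rad), at rest and within 20 mm of where they began (value of joint each of blue, green, red, yellow below 0.001 m and distance of each of box_blue, box_green, box_red, box_yellow, work_alu, work_brass, work_black, bottle, wrench from where it was at the start of the episode below 0.02 m and linear speed of each of box_blue, box_green, box_red, box_yellow, work_alu, work_brass, work_black, bottle, wrench below 0.02 m/s and angle between each of box_blue, box_green, box_red, box_yellow, work_alu, work_brass, work_black, bottle, wrench's own z axis and vertical below 0.1 rad); the robot touches nothing.
It fails at once if a button box is lifted or tipped (underside centre over 8 mm up, or leaning over 0.2 rad) (height (world z) of any of box_blue, box_green, box_red, box_yellow above 0.008 m or angle between any of box_blue, box_green, box_red, box_yellow's own z axis and vertical above 0.2 rad).
It fails at once if a button box is shoved more than 20 mm (distance of any of box_blue, box_green, box_red, box_yellow from where it was at the start of the episode above 0.02 m).
It fails at once if the red or yellow button is pressed (over 1.5 mm) (value of joint any of red, yellow above 0.0015 m).
It fails at once if a button box is pressed roughly (over 45 N) (contact force between the fingers and box_blue above 45 N or contact force between the fingers and box_green above 45 N or contact force between the fingers and box_red above 45 N or contact force between the fingers and box_yellow above 45 N).
It fails at once if a workpiece, the bottle or the wrench is shifted or lifted more than 20 mm (distance of any of work_alu, work_brass, work_black, bottle, wrench from where it was at the start of the episode above 0.02 m).
It also fails if it takes over 38 s, if anything falls off the work surface, if the arm or the gripper's body presses on something with over 40 N, if the wrist force passes 120 N, or if a joint passes its speed limit or range.

### The arm

A 6-joint arm with a two-finger parallel gripper is mounted at the origin on the work surface. World frame = base frame: x ahead of the robot, y to its left, z up, the work surface at z = 0. Lengths are in m, angles in degrees, forces in N, time in s.
With the tool pointing down it reaches from about 0.35 to 0.875 m from the base axis. Payload 4.2 kg.
Tool frame: the origin (TCP) lies where the fingers leave the gripper's body, on its centre line; the fingertips stand 70 mm ahead of it and the grasp point (between the pads) lies 51 mm ahead of it; z points along the fingers, y is the direction in which the jaws open and shut (so a half turn about z gives the same grasp; the last joint's range is limited). The gripper opens to 87 mm and grips with 3 to 60 N. Pads are 19 mm wide; open, the fingers measure 117 mm over their backs; the gripper's body (75 mm by 190 mm) begins 51 mm behind the grasp point.
Start: joints at [84.889, 22.042, 0.453, 0, -68.411, -14.817], TCP at [0.213, 0.588, 0.292] pointing down, gripper open.
Joint ranges: [-179.83, 179.83], [-69.29, 118.12], [-61.27, 80.66], [-181.25, 117.63], [-171.15, -9.14], [-177.46, 177.46]. Speed limits (degrees/s): [159.86, 159.86, 180, 180, 180, 180].

### API

Orientations are given as a 3x3 rotation matrix whose columns are the frame's x, y, z axes.
In Python, from station import sense, capture, camera_model, finish_job gives the robot as it stands.
- The arm moves only by the shell command python3 -m inch 'ROWS'. ROWS is JSON, a list of rows, each an object with "hand": the closure, from 0 (fully open) to 1 (shut); "slide": the shift along the world's x, y, z in cm, a list of three; "yaw": the turn about the world's z in rad. A call has 1 to 10 rows; each row is the pose to reach, as a shift and turn from the pose commanded when the call began; what a row does not reach only later rows make up. A row lasts 1/8 s, in which the tool goes at most 62.5 mm and 10.7 degrees, less where a joint would pass 70% of its speed; a pose out of reach is approached as far as the arm can. A call with a gripper value outside its range is refused whole. The fingers move at their own pace and stop on an object; the grip force is fixed at half the most. Time passes only in rows, so rows that repeat a pose let the fingers close. It gives the time, the measured TCP pose, the force and the opening at its end, in the units of the state.
- sense(): the state, without advancing time (a new reading comes with each control period).
- capture(name): name is "scene" or "side" or "wrist"; returns the picture (480x640x3 uint8, blue, green, red); there is no depth.
- camera_model(name): a dict with "mtx" (3x3 intrinsics, pixels), "xyz" and "orientation" of the camera in the world; the wrist camera has in their place "tool_from_camera" (4x4, takes a point from camera to tool coordinates, whose origin is the TCP and whose axes are the flange's). Camera axes: x right, y up, looking along -z (the intrinsics and any distortion apply to the point x, -y, -z); pixel columns grow to the right and rows downward; lengths in m; the calibration is good to about 2 mm. A picture is of the moment at which its call begins: read the wrist's pose just before it. camera_model takes no time and is no camera call.
- finish_job(): hands the job in, once; it reports no verdict.
The state is a dict: "time_s": time; "joints": joint angles; "joint_velocities": joint speeds; "effort": joint torques, N m; "tcp_pos": TCP position; "ee_rot": TCP orientation; "wrist_force": force on the tool from outside, world axes, zero at the start; "moment": the same for the moment, N m; "gripper_width": opening from 0.0 (shut) to 1.0 (fully open).
Only numpy, scipy, OpenCV 4.12 (cv2) and the standard library are available. Lean on these libraries where they do the work, as an engineer would, in place of code of your own. Each camera call takes 0.05 s, during which the arm holds its last target. There are 200 camera calls.

## Working session

There is one attempt and no reset: what is moved stays moved. The work goes in short steps, Python scripts to look and compute and a shell command to move; the robot and the scene stay as the last step left them, time stands still between calls to the robot, and variables do not carry over. Pictures are saved under pics/ and viewed, about 8 in all and at most 12, crops included, and the job is handed in when it is done.

```bash
mkdir -p pics; python3 - <<'E'
from station import *
import cv2,numpy as np
s=sense();print(s['time_s'],s['tcp_pos'],np.round(s['ee_rot'],3).tolist(),s['wrist_force'],s['gripper_width'])
for n in('scene','side'):
    im=capture(n);cv2.imwrite(f'pics/{n}0.png',im);m=camera_model(n);print(n,{k:np.round(v,4).tolist() if not isinstance(v,str) else v for k,v in m.items()})
E
```

```text
0.0 [0.21281493 0.58716618 0.29114355] [[0.94, -0.341, -0.001], [-0.341, -0.94, -0.002], [0.0, 0.002, -1.0]] [0.56219191 0.42033782 0.74194861] 0.9999025715510458
scene {'mtx': [[523.4505, 0.0, 322.5186], [0.0, 523.4505, 233.0969], [0.0, 0.0, 1.0]], 'xyz': [1.2487, -0.4853, 1.1072], 'orientation': [[0.5907, -0.6172, 0.5198], [0.8068, 0.4615, -0.3689], [-0.0122, 0.6373, 0.7705]]}
side {'mtx': [[452.9899, 0.0, 319.3738], [0.0, 452.9899, 235.0822], [0.0, 0.0, 1.0]], 'xyz': [0.4222, 0.8863, 0.7752], 'orientation': [[-0.9829, 0.124, -0.1362], [-0.1834, -0.5887, 0.7872], [0.0174, 0.7988, 0.6014]]}
```

View pics/scene0.png

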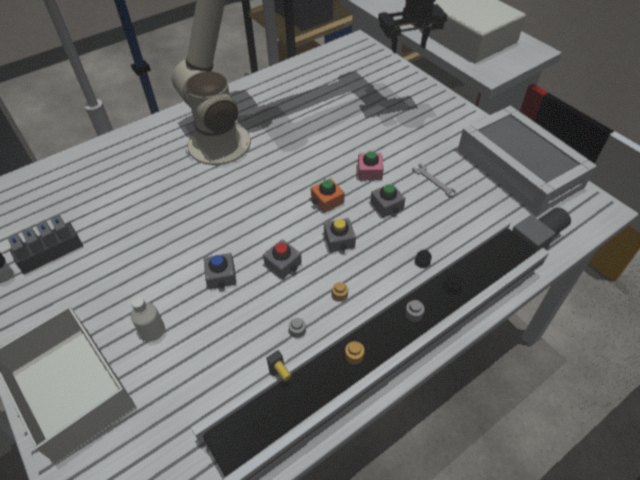

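View pics/side0.png

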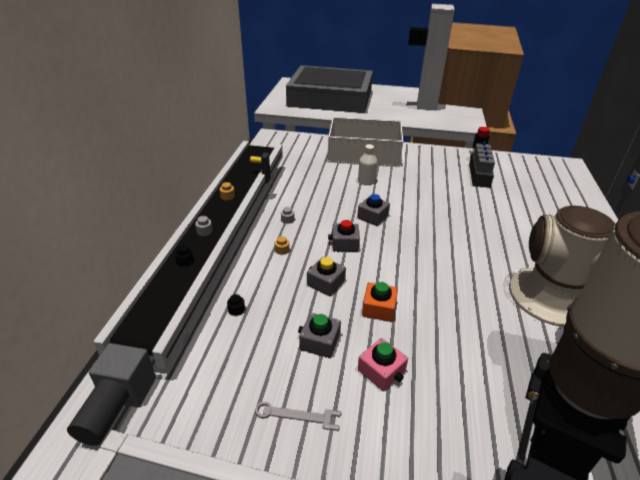

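The scene view shows the grey boxes: blue at (218,263), red (282,250), yellow (340,227) and green (388,190). The orange (327,188) and pink (371,160) boxes are decoys. In the side view the wanted green is at (320,322) and blue at (375,201).

```bash
cat > h.py <<'E'
import cv2,numpy as np
from station import *
def blobs(im,col,minA=25):
    h=cv2.cvtColor(im,cv2.COLOR_BGR2HSV)
    R={'blue':[(105,130)],'green':[(50,85)],'red':[(0,5),(173,180)],'yellow':[(22,34)]}[col]
    m=sum(cv2.inRange(h,(a,130,50),(b,255,255)) for a,b in R).astype(np.uint8)
    n,_,st,c=cv2.connectedComponentsWithStats(m)
    return [(c[i].round(1).tolist(),st[i].tolist()) for i in range(1,n) if st[i][4]>=minA]
def cast(uv,K,p,R,z):
    d=np.linalg.inv(K)@[uv[0],uv[1],1.]; d=np.asarray(R)@(d*[1,-1,-1])
    return np.asarray(p)+d*(z-p[2])/d[2]
E
python3 - <<'E'
from h import *
for n in('scene','side'):
    im=cv2.imread(f'pics/{n}0.png');m=camera_model(n);print(n,[k for k in m])
    for c in('blue','green','red','yellow'):
        for uv,st in blobs(im,c): print(c,uv,st,cast(uv,m['mtx'],m['xyz'],m['orientation'],.070).round(4))
w=camera_model('wrist');print(w)
E
```

```text
scene ['mtx', 'xyz', 'orientation']
blue [216.7, 259.8] [211, 256, 12, 9, 82] [ 0.4614 -0.2492  0.07  ]
red [538.7, 90.4] [531, 86, 17, 11, 84] [0.4834 0.9414 0.07  ]
red [280.7, 247.9] [275, 243, 12, 10, 92] [ 0.525  -0.1016  0.07  ]
yellow [339.2, 223.7] [334, 220, 11, 9, 71] [0.5494 0.0649 0.07  ]
yellow [281.4, 369.5] [275, 361, 15, 18, 133] [ 0.7993 -0.28    0.07  ]
side ['mtx', 'xyz', 'orientation']
blue [440.4, 51.5] [239, 0, 391, 157, 28976] [ 0.2256 -1.8899  0.07  ]
blue [279.8, 126.3] [275, 124, 10, 6, 43] [ 0.8543 -0.6793  0.07  ]
blue [311.7, 129.3] [296, 126, 33, 8, 158] [ 0.7311 -0.6793  0.07  ]
blue [406.5, 138.0] [404, 136, 6, 5, 30] [ 0.3788 -0.6811  0.07  ]
blue [631.5, 178.1] [629, 175, 6, 7, 37] [-0.3357 -0.5383  0.07  ]
blue [374.3, 197.8] [370, 194, 10, 8, 63] [ 0.4582 -0.2477  0.07  ]
green [381.3, 287.1] [375, 283, 14, 10, 104] [0.4096 0.1259 0.07  ]
green [320.1, 320.0] [313, 315, 15, 11, 135] [0.5268 0.2505 0.07  ]
green [384.3, 349.2] [377, 343, 16, 13, 162] [0.3906 0.3    0.07  ]
red [483.3, 131.1] [477, 127, 13, 10, 94] [ 0.0951 -0.8072  0.07  ]
red [346.
[... 153 characters left out ...]
 48, 32, 523] [0.3959 0.3578 0.07  ]
yellow [255.3, 158.5] [249, 155, 13, 8, 74] [ 0.8678 -0.4087  0.07  ]
yellow [325.9, 262.5] [320, 257, 13, 13, 123] [0.5466 0.0673 0.07  ]
{'mtx': array([[358.41333664,   0.        , 321.36522074],
       [  0.        , 358.41333664, 240.65713078],
       [  0.        ,   0.        ,   1.        ]]), 'tool_from_camera': array([[-1.03615161e-03,  9.60468241e-01,  2.78387650e-01,
         7.61944177e-02],
       [ 9.99999455e-01,  9.60277034e-04,  4.08909840e-04,
         8.97584085e-04],
       [ 1.25415648e-04,  2.78387922e-01, -9.60468713e-01,
        -9.17910560e-02],
       [ 0.00000000e+00,  0.00000000e+00,  0.00000000e+00,
         1.00000000e+00]])}
```

Both views agree to about 3 mm: blue is at about (0.460,-0.2485), green about (0.527,0.2505). I'll move over blue with the hand shut.

```bash
python3 -m inch '[{"hand":1,"slide":[6,-6,0],"yaw":0},{"hand":1,"slide":[12,-12,0],"yaw":0},{"hand":1,"slide":[16,-18,0],"yaw":0},{"hand":1,"slide":[20,-24,0],"yaw":0},{"hand":1,"slide":[22,-30,0],"yaw":0},{"hand":1,"slide":[24,-36,0],"yaw":0},{"hand":1,"slide":[25,-42,0],"yaw":0},{"hand":1,"slide":[25,-48,0],"yaw":0},{"hand":1,"slide":[25,-54,0],"yaw":0},{"hand":1,"slide":[25,-60,0],"yaw":0}]'
python3 -m inch '[{"hand":1,"slide":[0,-6,0],"yaw":0},{"hand":1,"slide":[0,-12,0],"yaw":0},{"hand":1,"slide":[0,-18,0],"yaw":0},{"hand":1,"slide":[-0.3,-23.6,0],"yaw":0},{"hand":1,"slide":[-0.3,-23.6,-4],"yaw":0},{"hand":1,"slide":[-0.3,-23.6,-6],"yaw":0},{"hand":1,"slide":[-0.3,-23.6,-6],"yaw":0},{"hand":1,"slide":[-0.3,-23.6,-6],"yaw":0}]'
python3 - <<'E'
from h import *
s=sense();im=capture('wrist');cv2.imwrite('pics/w1.png',im);print(s['tcp_pos'],s['ee_rot'],s['gripper_width'],s['wrist_force'])
w=camera_model('wrist');T=np.eye(4);T[:3,:3]=s['ee_rot'];T[:3,3]=s['tcp_pos'];C=T@w['tool_from_camera']
for uv,st in blobs(im,'blue'): print(uv,st,cast(uv,w['mtx'],C[:3,3],C[:3,:3],.072))
E
```

```text
time_s: 1.35
tcp_pos: [0.461, 0.037, 0.2921]
ee_rot: [[0.94, -0.341, -0.0], [-0.341, -0.94, -0.0], [-0.0, 0.0, -1.0]]
wrist_force: [1.8, -0.4, -0.0]
gripper_width: 0.019
time_s: 2.35
tcp_pos: [0.4589, -0.197, 0.2331]
ee_rot: [[0.94, -0.34, 0.001], [-0.34, -0.94, -0.001], [0.001, 0.0, -1.0]]
wrist_force: [0.4, -0.4, 0.0]
gripper_width: 0.008
[ 0.45887743 -0.19697317  0.23309107] [[ 9.40325153e-01 -3.40274662e-01  1.32692956e-03]
 [-3.40274264e-01 -9.40326089e-01 -5.21707754e-04]
 [ 1.42527042e-03  3.90549435e-05 -9.99998984e-01]] 0.007965898431653256 [ 0.43355261 -0.4310708   0.02071309]
[387.0, 217.1] [365, 195, 45, 45, 1569] [ 0.46201097 -0.24929718  0.072     ]
```

View pics/w1.png

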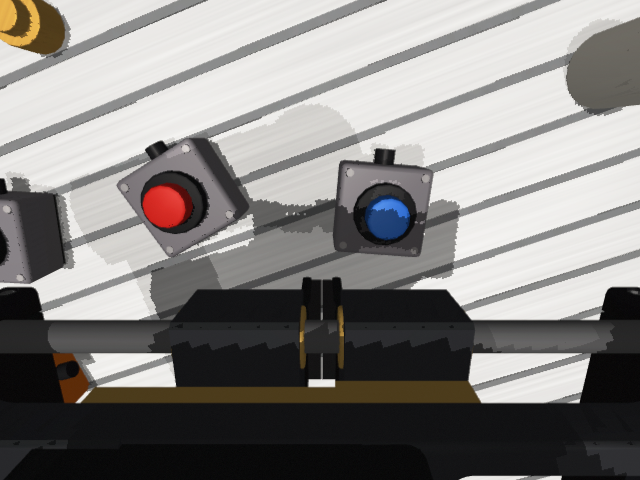

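The wrist view shows the blue cap at (387,217) and the red one at (167,206), with the shut fingertips at (322,300). It puts blue at (0.462,-0.249), which matches. I'll go to 11 mm above it.

```bash
python3 -m inch '[{"hand":1,"slide":[0.2,-5.2,0],"yaw":0},{"hand":1,"slide":[0.2,-5.2,-4],"yaw":0},{"hand":1,"slide":[0.2,-5.2,-7],"yaw":0},{"hand":1,"slide":[0.2,-5.2,-7.8],"yaw":0},{"hand":1,"slide":[0.2,-5.2,-7.8],"yaw":0},{"hand":1,"slide":[0.2,-5.2,-7.8],"yaw":0}]'
python3 - <<'E'
from h import *
im=capture('side');cv2.imwrite('pics/s1.png',cv2.resize(im[120:260,300:460],None,fx=4,fy=4,interpolation=cv2.INTER_CUBIC))
s=sense();print(s['tcp_pos'],s['wrist_force'])
E
```

```text
time_s: 3.15
tcp_pos: [0.4614, -0.2491, 0.1559]
ee_rot: [[0.94, -0.34, 0.003], [-0.34, -0.94, -0.001], [0.003, -0.0, -1.0]]
wrist_force: [-0.3, 0.9, -0.6]
gripper_width: 0.007
[ 0.46124787 -0.24901331  0.15578119] [-0.33369892 -0.24369536 -0.63150641]
```

View pics/s1.png

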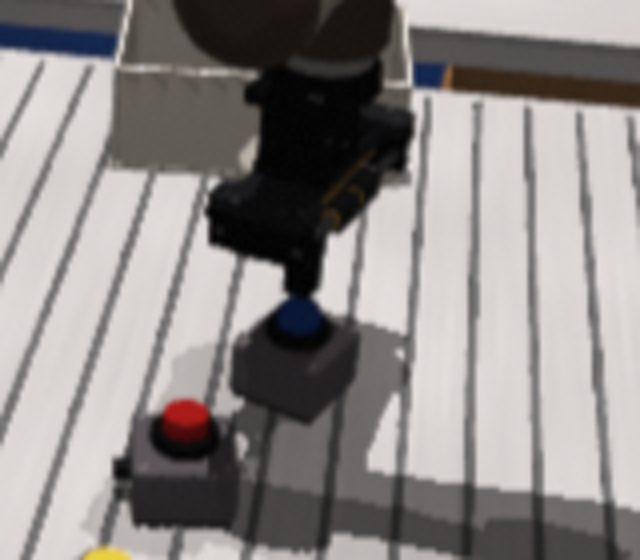

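In the crop the shut fingertips (300,285) sit centred just above the blue cap (298,318). I'll descend gently.

```bash
python3 -m inch '[{"hand":1,"slide":[0,0,-0.4],"yaw":0},{"hand":1,"slide":[0,0,-0.7],"yaw":0},{"hand":1,"slide":[0,0,-0.9],"yaw":0},{"hand":1,"slide":[0,0,-1.1],"yaw":0},{"hand":1,"slide":[0,0,-1.3],"yaw":0},{"hand":1,"slide":[0,0,-1.4],"yaw":0},{"hand":1,"slide":[0,0,-1.4],"yaw":0},{"hand":1,"slide":[0,0,-1.4],"yaw":0}]'
```

```text
time_s: 4.2
tcp_pos: [0.4603, -0.249, 0.1404]
ee_rot: [[0.94, -0.341, -0.0], [-0.341, -0.94, -0.0], [0.0, 0.0, -1.0]]
wrist_force: [-1.5, 1.1, 5.6]
gripper_width: 0.006
```

```bash
python3 -m inch '[{"hand":1,"slide":[0,0,-0.1],"yaw":0},{"hand":1,"slide":[0,0,-0.2],"yaw":0},{"hand":1,"slide":[0,0,-0.25],"yaw":0},{"hand":1,"slide":[0,0,-0.25],"yaw":0}]'
python3 -c "
from h import *
for i in range(4): capture('side');s=sense();print(s['tcp_pos'],s['wrist_force'])"
```

```text
time_s: 4.7
tcp_pos: [0.4603, -0.249, 0.1379]
ee_rot: [[0.94, -0.341, -0.0], [-0.341, -0.94, -0.0], [-0.0, 0.0, -1.0]]
wrist_force: [-1.5, 2.0, 5.8]
gripper_width: 0.008
[ 0.46028729 -0.24898093  0.13789314] [-1.9243794   1.01800851  5.90705594]
[ 0.46026191 -0.24899898  0.13790102] [-1.63309595  0.84091792  5.53585246]
[ 0.46028876 -0.24899344  0.1379    ] [-1.96190642  1.26152916  5.9307826 ]
[ 0.46028755 -0.24899385  0.13791704] [-1.41789378  0.97711582  5.78521964]
```

The force (5.8 N) and the TCP height both give about 6 mm of travel. I'll release, wait, rise and travel to green.

```bash
python3 -m inch '[{"hand":1,"slide":[0,0,0.4],"yaw":0},{"hand":1,"slide":[0,0,1],"yaw":0},{"hand":1,"slide":[0,0,2.5],"yaw":0},{"hand":1,"slide":[0,0,2.5],"yaw":0},{"hand":1,"slide":[0,0,2.5],"yaw":0},{"hand":1,"slide":[0,0,6],"yaw":0},{"hand":1,"slide":[0,0,9.5],"yaw":0},{"hand":1,"slide":[0,0,9.5],"yaw":0}]'
python3 -c "
from h import *
im=capture('side');s=sense();print(s['tcp_pos'],s['wrist_force'])
m=camera_model('side')
for uv,st in blobs(im,'blue'):
  if 360<uv[0]<390: print(uv,st)"
python3 -m inch '[{"hand":1,"slide":[1,6,0],"yaw":0},{"hand":1,"slide":[2,12,0],"yaw":0},{"hand":1,"slide":[3,18,0],"yaw":0},{"hand":1,"slide":[4,24,0],"yaw":0},{"hand":1,"slide":[5,30,0],"yaw":0},{"hand":1,"slide":[6,36,0],"yaw":0},{"hand":1,"slide":[6.7,41,0],"yaw":0},{"hand":1,"slide":[6.7,45,0],"yaw":0},{"hand":1,"slide":[6.7,45,0],"yaw":0},{"hand":1,"slide":[6.7,45,0],"yaw":0}]'
python3 - <<'E'
from h import *
s=sense();im=capture('wrist');cv2.imwrite('pics/w2.png',im);print(s['tcp_pos'],s['gripper_width'],s['wrist_force'])
w=camera_model('wrist');T=np.eye(4);T[:3,:3]=s['ee_rot'];T[:3,3]=s['tcp_pos'];C=T@w['tool_from_camera']
for uv,st in blobs(im,'green'): print(uv,st,cast(uv,w['mtx'],C[:3,3],C[:3,:3],.072))
E
```

```text
time_s: 5.9
tcp_pos: [0.4616, -0.2493, 0.2353]
ee_rot: [[0.94, -0.341, 0.006], [-0.341, -0.94, -0.002], [0.006, -0.0, -1.0]]
wrist_force: [-0.1, 0.8, -0.4]
gripper_width: 0.002
[ 0.46053946 -0.2489326   0.23342813] [-0.473166   -0.32043012 -0.33519854]
[374.5, 198.1] [370, 195, 10, 7, 53]
time_s: 7.2
tcp_pos: [0.5266, 0.2005, 0.2314]
ee_rot: [[0.94, -0.341, -0.003], [-0.341, -0.94, -0.002], [-0.002, 0.002, -1.0]]
wrist_force: [0.7, -0.0, -0.5]
gripper_width: 0.005
[0.5266105  0.20048554 0.23135195] 0.004612206979384756 [ 0.71899432 -0.04821895 -0.48814903]
[256.2, 261.6] [235, 240, 43, 44, 1462] [0.53046317 0.24927834 0.072     ]
```

View pics/w2.png

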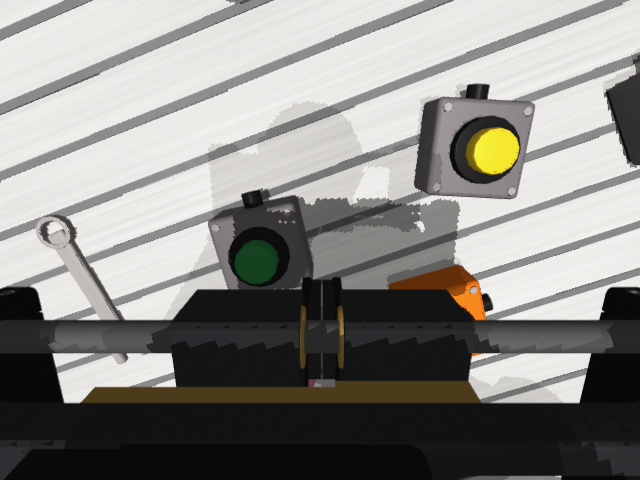

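The wrist view shows the grey-box green cap at (256,262), with the yellow cap at (493,151), the orange box at right and the wrench at left. The combined estimate is (0.529,0.250). Blue is up and its image position is unchanged.

```bash
python3 -m inch '[{"hand":1,"slide":[0.2,5,0],"yaw":0},{"hand":1,"slide":[0.2,5,-4],"yaw":0},{"hand":1,"slide":[0.2,5,-7],"yaw":0},{"hand":1,"slide":[0.2,5,-7.8],"yaw":0},{"hand":1,"slide":[0.2,5,-7.8],"yaw":0},{"hand":1,"slide":[0.2,5,-7.8],"yaw":0}]'
python3 - <<'E'
from h import *
im=capture('side');cv2.imwrite('pics/s2.png',cv2.resize(im[220:380,240:440],None,fx=3,fy=3,interpolation=cv2.INTER_CUBIC))
s=sense();print(s['tcp_pos'],s['wrist_force'])
E
```

```text
time_s: 8.0
tcp_pos: [0.5301, 0.2511, 0.1563]
ee_rot: [[0.94, -0.341, 0.002], [-0.341, -0.94, 0.002], [0.002, -0.002, -1.0]]
wrist_force: [0.5, 0.2, 0.3]
gripper_width: 0.002
[0.53001682 0.25119457 0.1562842 ] [0.07696153 0.75009341 0.80617857]
```

View pics/s2.png

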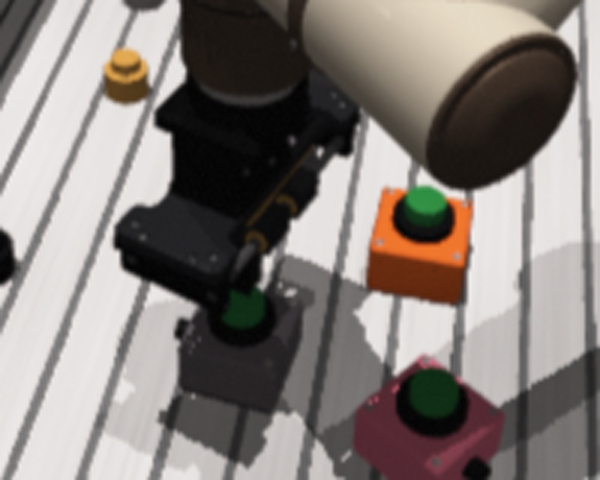

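The fingertips (235,285) are over the green cap (240,307) of the grey box. I'll press to the same depth.

```bash
python3 -m inch '[{"hand":1,"slide":[0,0,-0.4],"yaw":0},{"hand":1,"slide":[0,0,-0.7],"yaw":0},{"hand":1,"slide":[0,0,-0.9],"yaw":0},{"hand":1,"slide":[0,0,-1.1],"yaw":0},{"hand":1,"slide":[0,0,-1.3],"yaw":0},{"hand":1,"slide":[0,0,-1.4],"yaw":0},{"hand":1,"slide":[0,0,-1.4],"yaw":0},{"hand":1,"slide":[0,0,-1.4],"yaw":0}]'
```

```text
time_s: 9.05
tcp_pos: [0.5293, 0.251, 0.141]
ee_rot: [[0.94, -0.341, 0.0], [-0.341, -0.94, 0.0], [0.0, -0.0, -1.0]]
wrist_force: [-1.2, -0.1, 4.1]
gripper_width: 0.005
```

```bash
python3 -m inch '[{"hand":1,"slide":[0,0,-0.1],"yaw":0},{"hand":1,"slide":[0,0,-0.2],"yaw":0},{"hand":1,"slide":[0,0,-0.3],"yaw":0},{"hand":1,"slide":[0,0,-0.3],"yaw":0}]'
python3 -c "
from h import *
for i in range(4): capture('side');s=sense();print(s['tcp_pos'],s['wrist_force'])"
```

```text
time_s: 9.55
tcp_pos: [0.5293, 0.251, 0.1379]
ee_rot: [[0.94, -0.341, 0.0], [-0.341, -0.94, -0.0], [0.0, 0.0, -1.0]]
wrist_force: [-3.0, -1.2, 5.6]
gripper_width: 0.004
[0.52931271 0.25102881 0.13792829] [-3.19191228 -0.97920004  6.19683203]
[0.52930493 0.25103568 0.137947  ] [-1.80521195 -0.39140627  5.02795734]
[0.52929197 0.25103034 0.13793798] [-2.25949099 -0.32107125  6.17548961]
[0.52930909 0.25102957 0.13796008] [-1.55524231 -0.61867716  6.40987008]
```

About 6 mm at 5.9 N. I'll release and move the hand clear, up and back towards the robot's left, so I can check the scene.

```bash
python3 -m inch '[{"hand":1,"slide":[0,0,0.4],"yaw":0},{"hand":1,"slide":[0,0,1],"yaw":0},{"hand":1,"slide":[0,0,2.5],"yaw":0},{"hand":1,"slide":[0,0,6],"yaw":0},{"hand":1,"slide":[0,0,11],"yaw":0},{"hand":1,"slide":[0,0,15],"yaw":0},{"hand":1,"slide":[-5,4,16],"yaw":0},{"hand":1,"slide":[-10,8,16],"yaw":0},{"hand":1,"slide":[-15,13,16],"yaw":0},{"hand":1,"slide":[-20,18,16],"yaw":0}]'
python3 -m inch '[{"hand":1,"slide":[-5,5,0],"yaw":0},{"hand":1,"slide":[-8,10,0],"yaw":0},{"hand":1,"slide":[-8,10,0],"yaw":0},{"hand":1,"slide":[-8,10,0],"yaw":0},{"hand":1,"slide":[-8,10,0],"yaw":0}]'
python3 - <<'E'
from h import *
s=sense();print(s['tcp_pos'],s['wrist_force'],s['joint_velocities'])
for n in('scene','side'):
    im=capture(n);m=camera_model(n);cv2.imwrite(f'pics/{n}9.png',im)
    d=cv2.absdiff(im,cv2.imread(f'pics/{n}0.png')).max(2)
    print(n)
    for c in('blue','green','red','yellow'):
        for uv,st in blobs(im,c):
            p=cast(uv,m['mtx'],m['xyz'],m['orientation'],.070)
            if .35<p[0]<.6 and -.3<p[1]<.35: print(c,uv,st,p.round(4))
E
```

```text
time_s: 11.0
tcp_pos: [0.3421, 0.4178, 0.2988]
ee_rot: [[0.94, -0.341, 0.001], [-0.341, -0.94, 0.002], [0.0, -0.002, -1.0]]
wrist_force: [1.0, 1.6, 0.5]
gripper_width: 0.009
time_s: 11.62
tcp_pos: [0.2643, 0.5158, 0.2981]
ee_rot: [[0.94, -0.342, 0.0], [-0.342, -0.94, 0.0], [0.0, -0.0, -1.0]]
wrist_force: [-0.5, -0.8, 0.7]
gripper_width: 0.007
[0.26433008 0.51582441 0.2980855 ] [-0.4621142  -0.75566371  0.6620805 ] [-0.56999658 -0.21420891 -0.08242299  0.08028652  0.01966358 -0.03368002]
scene
blue [216.6, 259.8] [211, 256, 12, 9, 82] [ 0.4612 -0.2494  0.07  ]
red [280.6, 247.8] [275, 243, 12, 10, 90] [ 0.5246 -0.1016  0.07  ]
yellow [339.1, 223.6] [334, 220, 11, 8, 72] [0.549  0.0649 0.07  ]
side
blue [374.2, 198.2] [369, 194, 11, 9, 72] [ 0.4583 -0.2455  0.07  ]
green [381.2, 287.7] [375, 283, 14, 11, 119] [0.4096 0.1279 0.07  ]
green [319.9, 320.5] [313, 315, 15, 13, 148] [0.527  0.2519 0.07  ]
green [384.2, 349.6] [377, 343, 16, 15, 175] [0.3907 0.301  0.07  ]
red [346.0, 224.6] [340, 220, 12, 10, 98] [ 0.5208 -0.0974  0.07  ]
red [383.9, 361.5] [372, 352, 25, 15, 48] [0.3893 0.3293 0.07  ]
yellow [326.1, 262.8] [320, 257, 14, 13, 129] [0.5459 0.0683 0.07  ]
```

View pics/side9.png

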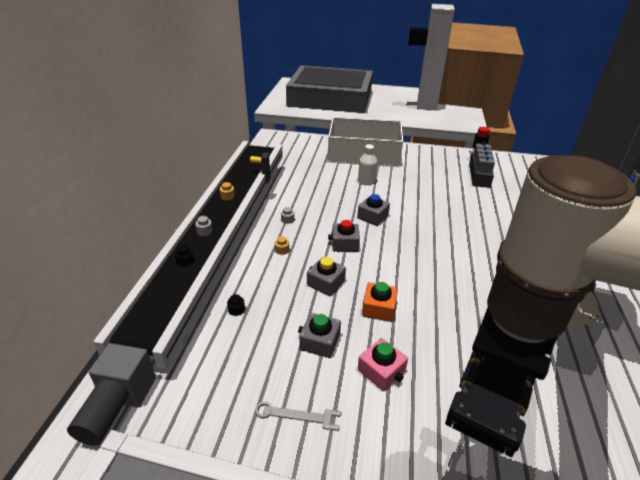

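View pics/scene9.png

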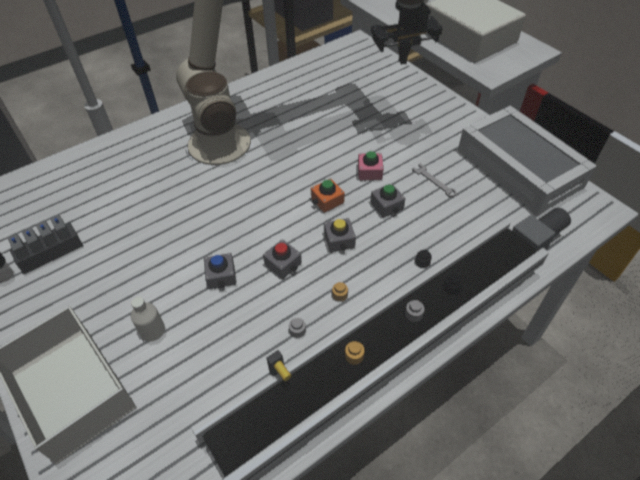

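Both views look the same as at the start: blue cap at (217,260) and green box at (388,195) in the scene view, green cap at (320,320) in the side view. The hand is clear, so I'll hand in.

```bash
python3 -c "
from station import *
print(finish_job())"
```

```text
the job is handed in; nothing more can be done
None
```

I pressed the blue reset button and then the green button on the grey box, using the shut fingertips, and handed the job in at about 12 s. `finish_job()` gave no verdict.

- **Presses:** each button went down about 6 of its 10 mm, at about 6 N. The TCP height and the spring force agreed on this, and neither button reached its stop.
- **Release:** I let each button come up before moving on. The side camera showed the blue cap back up before I pressed green.
- **Final check:** in the last scene and side pictures, the blue, red and yellow caps in both views and the green cap in the side view are within about 0.5 pixel (roughly 2 mm) of where they began. By eye, the workpieces, bottle and wrench had not moved. The hand was well clear, and the wrist force was back to noise level.
- **Disagreements:** the cameras differed by 2–4 mm on the button positions, which is small against the 32 mm cap. The colour mask did not pick up the green caps in the scene view, so I checked green there only by eye.

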